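Start the lacquer drying box

TASK

Start drying the lacquer bowls: push the open drawer of the wooden drying box fully home, then tip the wide rocker on the grey console fully over so that its far end (away from the robot) is down, and then press the large round button all the way in and let it come back up. Work by touch alone, in that order: pick nothing up, never pull the drawer out further, do not operate the narrow rocker or the small button, and leave everything else standing where it is.

Things in the scene. Friction and masses are not known exactly. Their poses are not given: they have to be found in the camera images.
- cabinet: wooden drying box, fixed to the bench, 240 mm deep, 260 mm wide, 110 mm tall, with one drawer in its front. Origin: under the middle of its front edge, on the bench. Its x axis points into the box (the way the drawer closes), z up. It may stand left or right of the console.
- drawer (a joint): how far the drawer stands out of the drying box, m: 0 = fully home, 0.12 = out to its stop; it starts partly open. It slides along the box's x axis with about 2 N of friction and stays where it is left.
- drawer_face (a point): centre of the outer face of the drawer's flat front panel (254 mm wide, 88 mm tall, its middle 55 mm above the bench, no handle); its x axis points into the box. Fully home, this point is 14 mm in front of the box's front edge (x = -0.014 m in the box's frame). The panel's upper edge is 99 mm above the bench. Three low lacquer bowls are fixed in the drawer behind the panel.
- console: grey control console of the drying box, fixed to the bench, 170 mm (x) by 230 mm (y) by 60 mm tall. Origin: centre of its underside. Its x axis points away from the robot (turned a little), y to the left, z up. On top, from left (+y) to right: the wide rocker, the narrow rocker, then two round buttons, the large one on the far side and the small one on the near side.
- wide_rocker_pivot (a point): pivot of the wide rocker (36 mm wide, 60 mm long along the console's x), 66 mm above the bench, where its two 30 mm halves meet in a shallow V; x axis as the console's, pointing to the far half. Off: the near half lies level at 66 mm and the far half slopes up by 0.4 rad, its end 78 mm above the bench. On: the far half lies level with its top at 66 mm and the near half is up.
- wide_rocker (a joint): angle of the wide rocker, rad: 0 = off (far half up), 0.4 = fully on (far half pressed down level). Friction 0.05 N m (about 2.5 N at 20 mm from the pivot); stays where it is left, it does not snap over.
- narrow_rocker_pivot (a point): pivot of the narrow rocker, same as the wide one but 16 mm wide and 70 mm beside it; not to be used
- narrow_rocker (a joint): angle of the narrow rocker, rad: 0 = off; same motion as the wide one
- large_button_top (a point): centre of the top of the large round button (36 mm across), 82 mm above the bench when up; it moves down with the button. Its black collar is 52 mm across, its top 72 mm above the bench.
- large_button (a joint): travel of the large button, m: 0 = up, 0.006 = fully in. Spring: begins to move at 1.2 N, fully in at 4 N, comes back up by itself.
- small_button_top (a point): centre of the top of the small round button (18 mm across, collar 34 mm), 82 mm above the bench, 80 mm nearer than the large one; not to be used
- small_button (a joint): travel of the small button, m: 0 = up, 0.006 = fully in; same spring
- cup: Bystander, loose: black lacquer cup, 60 mm wide, 85 mm tall, open at the top, standing between drying box and console. Origin: centre of its underside.
- tin: Bystander, loose: red lidded round tin, 58 mm wide, 44 mm tall, standing on the robot's side of the console. Origin: centre of its underside.
- bowl: Bystander, loose: black lacquer bowl, 110 mm wide, 55 mm tall, behind the console. Origin: centre of its underside.
- jar: Bystander, loose: amber jar with a black cap, 54 mm wide, 60 mm tall, on the roof of the drying box. Origin: centre of its underside.
- dish: Bystander, loose: red lacquer dish, 90 mm wide, 18 mm tall, on the roof of the drying box. Origin: centre of its underside.
- brush: Bystander, loose: slim black lacquer brush, 150 mm long, 8 mm thick, lying on the bench between the robot and the cup (origin on its underside, mid-length).
- bottle: Bystander, loose: amber bottle, 48 mm wide, 150 mm tall, at the back between drying box and console. Origin: centre of its underside.

How it is judged:
By the outcome, as a careful person would: the job done as asked, in the order asked, and still so for the second after the job is handed in, with the robot touching nothing.
It also fails if it takes over 54 s, if anything falls off the work surface, if the arm or the gripper's body presses on something with over 40 N, if the wrist force passes 120 N, or if a joint passes its speed limit or range.

ROBOT

A 6-joint arm with a two-finger parallel gripper is mounted at the origin on the work surface. World frame = base frame: x ahead of the robot, y to its left, z up, the work surface at z = 0. Lengths are in m, angles in rad, forces in N, time in s.
With the tool pointing down it reaches from about 0.35 to 0.775 m from the base axis. Payload 7.3 kg.
Tool frame: the origin (TCP) lies between the finger pads; the fingertips stand 14 mm ahead of it and the grasp point (between the pads) lies 5 mm behind it; z points along the fingers, y is the line along which they close (so a half turn about z gives the same grasp; the last joint's range is limited). The gripper opens to 92 mm and grips with 3 to 60 N. Pads are 19 mm wide; open, the fingers measure 130 mm over their backs; the gripper's body (75 mm by 190 mm) begins 47 mm behind the grasp point.
Start: joints at [1.074, 0.342, 1.524, -0, 1.275, -0.146], TCP at [0.18, 0.493, 0.241] pointing down, gripper open.
Joint ranges: [-2.53, 2.53], [-0.77, 2.02], [0.04, 2.7], [-1, 4.14], [0.28, 2.66], [-3.11, 3.11]. Speed limits (rad/s): [2.57, 2.57, 3.14, 3.14, 3.14, 3.14].

INTERFACE

Orientations are given as [roll, pitch, yaw] about the fixed x, y, z axes, in that order (R = Rz(yaw) Ry(pitch) Rx(roll)).
In Python, from cell import robot, eyes gives the robot as it stands. The module is installed in compiled form; this text tells all that it offers.
- The arm moves only by the shell command python3 -m handwheel 'ROWS' [FORCE]. ROWS is JSON, one flat list of numbers, 5 for each row, row after row: the shift along the world's x, y, z in mm, then the turn about the world's z in rad, then the opening, from 0 (shut) to 1 (fully open). In form: [x, y, z, spin, jaw, x, y, z, spin, jaw, ...]. A call has 1 to 8 rows; each row shifts and turns the commanded pose from where the row before left it; what a row does not reach is not made up. A row lasts 1/10 s, in which the tool goes at most 50 mm and 8.59 degrees, less where a joint would pass 70% of its speed; a pose out of reach is approached as far as the arm can. A call with a gripper value outside its range is refused whole. The fingers move at their own pace and stop on an object; FORCE is the grip in N (left out, the last holds). Time passes only in rows, so rows that do not move let the fingers close. It gives the time, the measured TCP pose, the force, the opening and the grip force at its end, in the units of the state.
- robot.observe(): the state, without advancing time (a new reading comes with each control period).
- eyes.read_camera(name): name is "scene" or "top" or "wrist"; returns (picture, depth): 384x512x3 uint8, blue, green, red; 384x512 float32, m along the optical axis (not along the pixel's ray), 0 where there is no reading.
- eyes.calibration(name): a dict with "fx", "fy", "cx", "cy" (pixels), "world_to_cam" (4x4, takes a point from world to camera coordinates). Camera axes: x right, y down, z forward; pixel columns grow to the right and rows downward; lengths in m; the calibration is good to about 2 mm. A picture is of the moment at which its call begins: read the wrist's pose just before it. calibration takes no time and is no camera call; for the wrist camera it gives the pose at the moment of the call.
- robot.hand_in(): hands the job in; it is judged then, once.
The state is a dict: "time": time; "qpos": joint angles; "qvel": joint speeds; "joint_efforts": joint torques, N m; "tool_pos": TCP position; "tool_rot": TCP orientation; "contact_force": force on the tool from outside, world axes, zero at the start; "torque": the same for the moment, N m; "opening": finger opening in m; "grip_force": force on a finger pad.
Only numpy, scipy, OpenCV 4.12 (cv2) and the standard library are available. Lean on these libraries where they do the work, as an engineer would, in place of code of your own. Each camera call takes 0.05 s, during which the arm holds its last target. There are 200 camera calls.

## Working session

There is one attempt and no reset: what is moved stays moved. The work goes in short steps, Python scripts to look and compute and a shell command to move; the robot and the scene stay as the last step left them, time stands still between calls to the robot, and variables do not carry over. Pictures are saved under pics/ and viewed, at most 10 in all, crops included, and the job is handed in when it is done.

```bash
mkdir -p pics; python3 - <<'E'
from cell import robot, eyes
import cv2, numpy as np
s=robot.observe(); print({k:np.round(v,3) for k,v in s.items()})
for n in ("top","scene"):
    p,d=eyes.read_camera(n); cv2.imwrite(f"pics/{n}.png",p); np.savez(f"{n}.npz",p=p,d=d,**eyes.calibration(n)); print(n,(d>0).mean())
E
```

```text
{'time': np.float64(0.0), 'qpos': array([ 1.074,  0.343,  1.525, -0.   ,  1.275, -0.146]), 'qvel': array([ 0.001, -0.001,  0.002,  0.002, -0.001, -0.   ]), 'joint_efforts': array([ 1.0000e-03, -4.3124e+01, -2.4422e+01,  7.2000e-02,  5.6000e-02,
       -0.0000e+00]), 'tool_pos': array([0.18 , 0.493, 0.24 ]), 'tool_rot': array([-3.14 , -0.   ,  2.791]), 'contact_force': array([ 0.489, -0.349, -0.193]), 'torque': array([ 0.049, -0.007,  0.013]), 'grip_force': np.float64(0.0), 'opening': np.float64(0.092)}
top 0.9958089192708334
scene 0.9959259033203125
```

View pics/top.png

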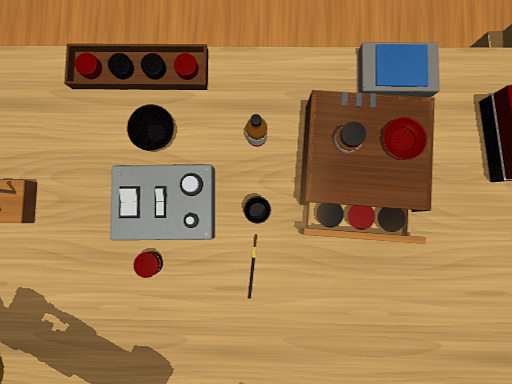

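View pics/scene.png

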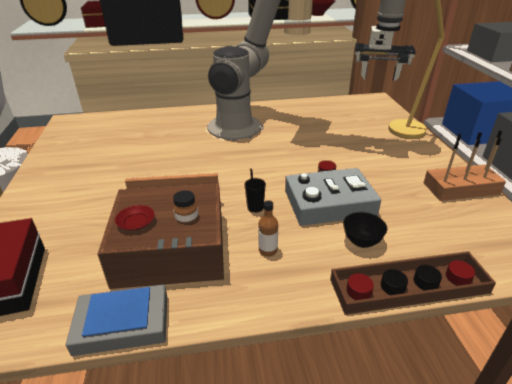

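The top view shows the console at left (110–215, 165–240) with the wide rocker near (129,202), the narrow one near (160,202), the large button near (191,184) and the small one near (190,220). The drawer front's edge runs from about (303,232) to (425,240), the cup is at (257,209) and the brush near (252,265).

```bash
cat > h.py <<'E'
import numpy as np, cv2
def load(n):
    z=np.load(n+".npz"); return z
def ray(z,u,v,h):
    T=np.linalg.inv(z['world_to_cam']); d=T[:3,:3]@[(u-z['cx'])/z['fx'],(v-z['cy'])/z['fy'],1]
    o=T[:3,3]; return o+d*(h-o[2])/d[2]
def cloud(z):
    v,u=np.mgrid[:384,:512]; d=z['d']
    P=np.stack([(u-z['cx'])/z['fx']*d,(v-z['cy'])/z['fy']*d,d,np.ones_like(d)],-1)
    return (P@np.linalg.inv(z['world_to_cam']).T)[...,:3]
E
python3 - <<'E'
from h import *
z=load("top"); p=z['p']; C=cloud(z); hsv=cv2.cvtColor(p,cv2.COLOR_BGR2HSV)
m=((hsv[...,2]>185)&(hsv[...,1]<40)).astype(np.uint8)
n,l,st,c=cv2.connectedComponentsWithStats(m)
for i in range(1,n):
    if st[i,4]>20: print("white",c[i].round(1),st[i],ray(z,*c[i],.075).round(4), "medz",np.median(C[l==i][:,2]).round(4),C[l==i][:,2].max().round(4))
# console top by depth
def rect(mask,name,h):
    n,l,st,c=cv2.connectedComponentsWithStats(mask.astype(np.uint8)); 
    for i in range(1,n):
        if st[i,4]>150:
            P=C[l==i][:,:2].astype(np.float32); r=cv2.minAreaRect(P); print(name,st[i],np.round(r[0],4),np.round(r[1],4),round(r[2],2),"z",np.median(C[l==i][:,2]).round(4))
H=C[...,2]; win=np.zeros_like(H,bool); win[155:250,100:225]=1
rect(win&(H>.052),"console",.06)
win[:]=0; win[85:250,290:440]=1
rect(win&(H>.085)&(H<.104),"face edge",.099)
rect(win&(H>.104),"roof",.11)
win[:]=0; win[100:310,220:290]=1
rect(win&(H>.02),"cup/bottle",0)
win[:]=0; win[240:290,100:180]=1
rect(win&(H>.02),"tin",0)
for r in range(225,245,2): print(r,[int(1000*H[r,k]) for k in (310,330,350,370,390,410)])
E
```

```text
white [189.4 183.2] [182 176  16  15 187] [0.5926 0.1519 0.075 ] medz 0.0814 0.832
white [127.8 201.4] [119 189  18  26 390] [0.5503 0.287  0.075 ] medz 0.0676 0.832
white [158.7 194.6] [155 189   8  12  80] [0.5664 0.2191 0.075 ] medz 0.0718 0.832
white [159.1 208.2] [156 202   8  13  90] [0.5365 0.217  0.075 ] medz 0.0655 0.0692
white [189.3 220. ] [186 217   8   7  42] [0.5117 0.1495 0.075 ] medz 0.0813 0.0836
console [ 110  164  102   76 7626] [0.5538 0.1636] [0.1702 0.343 ] 1.61 z 0.0601
face edge [303 228 122  16 823] [ 0.4855 -0.2214] [0.2518 0.014 ] 86.73 z 0.0986
roof [  304    90   130   121 14115] [ 0.6438 -0.1895] [0.3454 0.2924] 86.95 z 0.1101
cup/bottle [245 114  22  32 544] [0.6202 0.0013] [0.2272 0.0472] 4.1 z 0.1005
cup/bottle [243 196  28  28 335] [0.5373 0.0032] [0.058  0.0579] 64.41 z 0.0776
tin [133 252  28  26 566] [0.449  0.1339] [0.0564 0.3083] 18.02 z 0.0435
225 [22, 47, 21, 46, 47, -1]
227 [17, 24, 22, 19, 47, 0]
229 [97, 22, 20, 19, 49, 0]
231 [97, 98, 95, 19, 49, 2]
233 [102, 98, 96, 98, 18, 0]
235 [0, 99, 97, 99, 96, 1]
237 [-1, 1, 100, 99, 99, 99]
239 [-2, 0, -1, 97, 98, 97]
241 [2, -2, -1, 1, -2, 98]
243 [-2, 0, 0, -2, 0, 0]
```

```bash
python3 - <<'E'
from h import *
z=load("top"); C=cloud(z); H=C[...,2]
def med(P):  # robust line fit direction+center
    v=cv2.fitLine(P.astype(np.float32),cv2.DIST_HUBER,0,.01,.01).ravel(); return v
w=np.zeros_like(H,bool); w[85:250,290:440]=1
m=w&(H>.085)&(H<.106); m[:226]=0
P=C[m][:,:2]; P=P[(np.abs(P[:,0]-.4855)<.025)]
v=med(P); a=np.arctan2(-v[0],v[1]) if v[1]>0 else np.arctan2(v[0],-v[1]); ax=np.array([np.cos(a),np.sin(a)]);ay=np.array([-ax[1],ax[0]])
q=P@np.c_[ax,ay]; print("drawer yaw",np.degrees(a),"x range",np.percentile(q[:,0],[1,5,50,95,99]),"y",np.percentile(q[:,1],[1,99]))
yc=np.percentile(q[:,1],[.5,99.5]).mean(); x0=np.percentile(q[:,0],2); print("face",ax*x0+ay*yc)
m=w&(H>.106)&(H<.114);m[225:]=0; P=C[m][:,:2]; r=P@np.c_[ax,ay]; print("roof x",np.percentile(r[:,0],[.5,2,98,99.5]),"y",np.percentile(r[:,1],[.5,99.5]))
print("opening ~",np.percentile(r[:,0],.7)-x0-.014)
m=np.zeros_like(w);m[155:250,100:225]=1;m&=(H>.055)&(H<.064)
P=C[m][:,:2].astype(np.float32);P=P[(abs(P[:,0]-.553)<.11)&(abs(P[:,1]-.22)<.14)];print("console",cv2.minAreaRect(P))
L=ray(z,189.4,183.2,.082);S=ray(z,189.3,220,.082);print("L",L,"S",S,"yaw",np.degrees(np.arctan2(*(L-S)[1::-1])))
for u,v,h in((127.8,189,.078),(127.8,214.5,.066),(119,201,.068),(137,201,.068),(158.7,189,.078),(159,215,.066)): print(u,v,ray(z,u,v,h))
im=cv2.resize(z['p'][150:280,100:280],None,fx=4,fy=4,interpolation=cv2.INTER_CUBIC); cv2.imwrite("pics/crop.png",im)
E
```

```text
drawer yaw -3.2980702 x range [0.49057828 0.49114067 0.49746544 0.50377045 0.50431592] y [-0.3165578 -0.0690785]
face [ 0.47884138 -0.22059972]
roof x [0.56010866 0.56293562 0.79515484 0.79838504] y [-0.32301493 -0.06487898]
opening ~ 0.05573978105976031
console ((0.5522768497467041, 0.21996945142745972), (0.16934578120708466, 0.22903752326965332), 1.4193004369735718)
L [0.59183497 0.15048584 0.082     ] S [0.5116503  0.14812171 0.082     ] yaw 1.6887940259467968
127.8 189 [0.57751196 0.28710196 0.078     ]
127.8 214.5 [0.52170088 0.28913999 0.066     ]
119 201 [0.55133784 0.30950699 0.068     ]
137 201 [0.55195164 0.26916049 0.068     ]
158.7 189 [0.57850499 0.21866972 0.078     ]
159 215 [0.52170946 0.21933438 0.066     ]
```

View pics/crop.png

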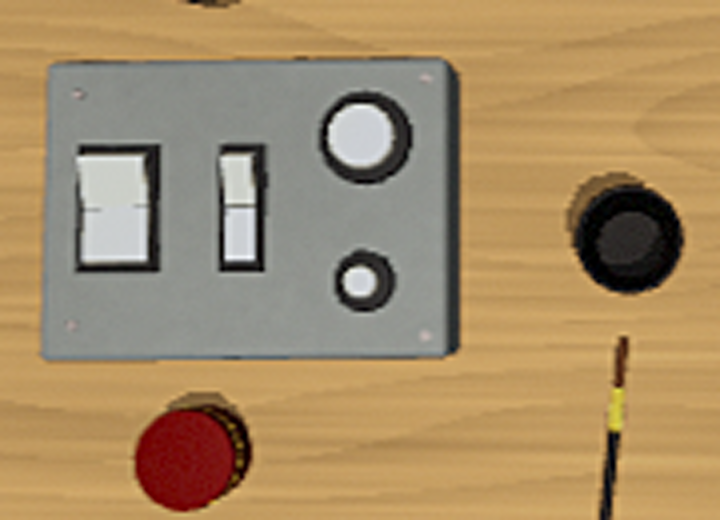

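The crop confirms the layout. The wide rocker's crease is at crop (115,208), i.e. top image (128.5,202), and its far half is up. The large button sits in its collar at crop (362,135). The tin is in front of the console and the cup is well to the right.

Measured:

| Item | Measurement |
|---|---|
| Drawer face | about (0.479, -0.221) m |
| Drawer yaw | -3.3° |
| Drawer opening | about 56 mm |
| Wide rocker pivot | about (0.550, 0.288) m |
| Large button | about (0.592, 0.150) m |

Next I go to the drawer with the jaw shut.

```bash
python3 -m handwheel '[29,-42,0,0.042,0, 29,-42,0,0.042,0, 29,-42,0,0.042,0, 29,-42,0,0.042,0, 29,-42,0,0.042,0, 29,-42,0,0.042,0, 26,-41,0,0.041,0, 0,0,0,0,0]' 5; python3 -m handwheel '[5,-49,0,0,0, 5,-49,0,0,0, 5,-49,0,0,0, 5,-49,0,0,0, 5,-49,0,0,0, 5,-49,0,0,0, 5,-49,0,0,0, 5,-49,0,0,0]'; python3 -m handwheel '[0,-27,0,0,0, 0,0,0,0,0, 0,0,0,0,0]'
```

```text
time: 0.9
tool_pos: [0.3795, 0.2008, 0.2405]
tool_rot: [-3.14, 0.001, 3.078]
contact_force: [1.0, 0.9, -0.5]
opening: 0.0324
grip_force: 0.0
time: 1.7
tool_pos: [0.4168, -0.188, 0.2406]
tool_rot: [3.141, -0.0, 3.084]
contact_force: [1.3, 1.2, 1.5]
opening: 0.0001
grip_force: 0.0
time: 2.0
tool_pos: [0.4167, -0.2132, 0.2402]
tool_rot: [3.14, -0.001, 3.083]
contact_force: [-0.7, 0.4, -0.3]
opening: 0.0007
grip_force: 0.0
```

```bash
python3 -m handwheel '[0,-4,-45,0,0, 0,0,-45,0,0, 0,0,-45,0,0, 0,0,-26,0,0, 20,-1,0,0,0, 20,-1,0,0,0, 0,0,0,0,0]'; python3 -m handwheel '[5,0,0,0,0, 5,-1,0,0,0, 5,0,0,0,0, 5,0,0,0,0, 5,-1,0,0,0, 5,0,0,0,0, 5,0,0,0,0, 0,0,0,0,0]'
```

```text
time: 2.7
tool_pos: [0.459, -0.2183, 0.0798]
tool_rot: [-3.141, 0.002, 3.087]
contact_force: [0.3, 0.4, 1.2]
opening: 0.0009
grip_force: 0.0
time: 3.5
tool_pos: [0.4928, -0.2222, 0.0798]
tool_rot: [-3.141, 0.001, 3.084]
contact_force: [0.1, 0.3, -0.1]
opening: 0.0002
grip_force: 0.0
```

```bash
python3 -m handwheel '[4,0,0,0,0, 4,-1,0,0,0, 4,0,0,0,0, 4,0,0,0,0, 4,0,0,0,0, 4,-1,0,0,0]'; python3 -m handwheel '[2,0,0,0,0, 2,0,0,0,0]';  python3 -m handwheel '[2,0,0,0,0, 2,0,0,0,0]'
```

```text
time: 4.1
tool_pos: [0.5161, -0.2235, 0.0797]
tool_rot: [3.141, -0.0, 3.084]
contact_force: [-1.8, 1.7, 0.4]
opening: 0.0004
grip_force: 1.1
time: 4.3
tool_pos: [0.52, -0.2238, 0.0797]
tool_rot: [3.142, -0.0, 3.084]
contact_force: [-2.3, -0.9, -0.3]
opening: 0.0003
grip_force: 1.1
time: 4.5
tool_pos: [0.5219, -0.2239, 0.0797]
tool_rot: [3.141, -0.005, 3.084]
contact_force: [-17.0, -1.8, 8.9]
opening: 0.0008
grip_force: 8.3
```

The force jumps to 17 N near TCP x = 0.522, so the drawer is on its stop. I'll press briefly, back off, lift and check from above.

```bash
python3 -m handwheel '[1,0,0,0,0, 0,0,0,0,0, 0,0,0,0,0]'; python3 -m handwheel '[-10,1,0,0,0, -35,2,0,0,0, -10,0,45,0,0, 0,0,50,0,0, 0,0,50,0,0, -30,40,15,0,0, -20,45,0,0,0, 0,0,0,0,0]'; python3 - <<'E'
from cell import robot, eyes
from h import *
p,d=eyes.read_camera("top"); np.savez("top2.npz",p=p,d=d,**eyes.calibration("top"))
C=cloud(load("top2"));H=C[...,2]; a=np.radians(-3.3);ax=np.array([np.cos(a),np.sin(a)]);ay=np.array([-ax[1],ax[0]])
w=np.zeros_like(H,bool);w[85:250,290:440]=1; w&=(H>.09)&(H<.116); P=C[w][:,:2]; q=P@np.c_[ax,ay]
q=q[(q[:,1]>-.31)&(q[:,1]<-.08)];print("front",np.percentile(q[:,0],[.2,.5,1,2]))
c=np.hstack([load("top")['p'][80:250,290:440],p[80:250,290:440]]);cv2.imwrite("pics/dr.png",cv2.resize(c,None,fx=2.5,fy=2.5))
z=load("top"); print("pivot",ray(z,128.6,202,.066))
E
```

```text
time: 4.8
tool_pos: [0.5219, -0.2239, 0.0797]
tool_rot: [3.141, -0.006, 3.084]
contact_force: [-14.6, -1.5, 7.5]
opening: 0.0003
grip_force: 7.3
time: 5.6
tool_pos: [0.419, -0.1335, 0.24]
tool_rot: [3.14, 0.001, 3.086]
contact_force: [-0.2, -0.6, 0.1]
opening: 0.0003
grip_force: 0.0
front [0.54543812 0.54600559 0.54709132 0.54919611]
pivot [0.54954943 0.28865182 0.066     ]
```

View pics/dr.png

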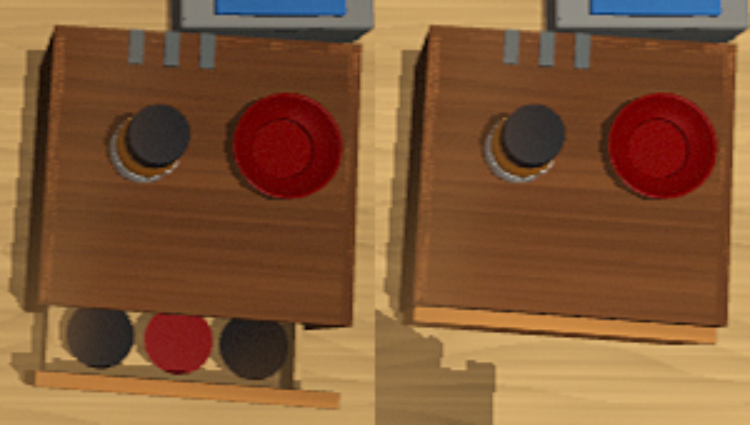

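The right half shows the drawer flush with the box, its front about 14 mm ahead of the box edge. The jar and the dish have not moved. Next is the wide rocker, aiming 18 mm beyond the pivot.

```bash
python3 -m handwheel '[17,47,0,0.01,0, 17,47,0,0.01,0, 17,47,0,0.01,0, 17,47,0,0.01,0, 17,47,0,0.01,0, 17,47,0,0.01,0, 17,47,0,0.01,0, 17,47,0,0.01,0]'; python3 -m handwheel '[13,46,0,0,0, 0,0,-40,0,0, 0,0,-40,0,0, 0,0,-40,0,0, 0,0,-10,0,0, 0,0,0,0,0, 0,0,0,0,0]'
```

```text
time: 6.45
tool_pos: [0.5587, 0.2404, 0.2388]
tool_rot: [3.141, 0.002, -3.119]
contact_force: [0.7, -0.7, 0.4]
opening: 0.0003
grip_force: 0.0
time: 7.15
tool_pos: [0.5717, 0.2847, 0.111]
tool_rot: [3.14, 0.003, -3.12]
contact_force: [0.4, -0.1, 0.8]
opening: 0.0008
grip_force: 0.0
```

```bash
python3 -m handwheel '[-3,4,-5,0,0, 0,0,-5,0,0, 0,0,-4,0,0, 0,0,-4,0,0, 0,0,-3,0,0, 0,0,-3,0,0, 0,0,-2,0,0, 0,0,0,0,0]';python3 -m handwheel '[0,0,-2,0,0, 0,0,-1,0,0]'; python3 -m handwheel '[0,0,-1,0,0, 0,0,-1,0,0]'
```

```text
time: 7.95
tool_pos: [0.5671, 0.2884, 0.0829]
tool_rot: [3.142, -0.0, -3.12]
contact_force: [0.5, 0.1, 0.5]
opening: 0.0001
grip_force: 0.6
time: 8.15
tool_pos: [0.5673, 0.2885, 0.0802]
tool_rot: [3.141, 0.001, -3.119]
contact_force: [-0.1, -1.6, 10.5]
opening: 0.0005
grip_force: 5.5
time: 8.35
tool_pos: [0.5674, 0.2885, 0.0801]
tool_rot: [3.141, 0.001, -3.119]
contact_force: [-5.4, -3.1, 20.6]
opening: 0.0006
grip_force: 9.8
```

TCP height 0.080 m with a 20 N reaction puts the far half level at 66 mm, so the rocker is fully on. I'll lift, move aside and verify before touching the button.

```bash
python3 -m handwheel '[0,0,10,0,0, 0,0,40,0,0, 0,0,40,0,0, -20,-45,40,0,0, -30,-45,0,0,0, -30,-45,0,0,0, -20,-45,0,0,0, 0,0,0,0,0]'; python3 - <<'E'
from cell import robot, eyes
from h import *
p,d=eyes.read_camera("top"); np.savez("top3.npz",p=p,d=d,**eyes.calibration("top"))
C=cloud(load("top3"));H=C[...,2]
for v in range(188,216,3): print(v,(1000*np.median(H[v-1:v+2,122:134])).round(1))
c=np.hstack([load("top")['p'][150:290,100:240],p[150:290,100:240]]);cv2.imwrite("pics/rk.png",cv2.resize(c,None,fx=2.7,fy=2.7))
E
```

```text
time: 9.15
tool_pos: [0.4727, 0.121, 0.1995]
tool_rot: [-3.14, -0.004, -3.123]
contact_force: [-0.1, 0.3, 0.3]
opening: 0.0006
grip_force: 0.0
188 63.3
191 65.5
194 65.2
197 65.4
200 66.1
203 67.1
206 70.0
209 72.4
212 514.6
215 523.1
```

View pics/rk.png

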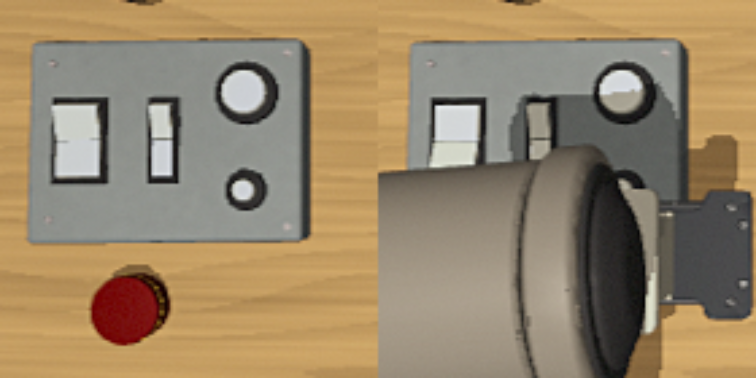

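The far half of the wide rocker is level at about 65.5 mm and the near half is up; the narrow rocker is unchanged. Next is the large button.

```bash
python3 -m handwheel '[40,10,0,0,0, 40,10,0,0,0, 38,9,0,0,0, 0,0,-40,0,0, 0,0,-40,0,0, 0,0,0,0,0, 0,0,0,0,0]'
```

```text
time: 9.9
tool_pos: [0.5939, 0.1547, 0.1196]
tool_rot: [3.141, -0.001, -3.119]
contact_force: [-0.2, 0.2, 0.7]
opening: 0.0005
grip_force: 0.0
```

```bash
python3 -m handwheel '[-3,-4,-8,0,0, 0,0,-8,0,0, 0,0,-5,0,0, 0,0,-3,0,0, 0,0,-2,0,0, 0,0,-2,0,0, 0,0,0,0,0]'; python3 -m handwheel '[0,0,-1,0,0, 0,0,-1,0,0, 0,0,0,0,0]'; python3 -m handwheel '[0,0,-1,0,0, 0,0,0,0,0]'
```

```text
time: 10.6
tool_pos: [0.5909, 0.1498, 0.0918]
tool_rot: [3.142, 0.0, -3.119]
contact_force: [-1.5, -0.1, 3.2]
opening: 0.0005
grip_force: 1.5
time: 10.9
tool_pos: [0.5909, 0.1498, 0.0902]
tool_rot: [-3.142, 0.0, -3.119]
contact_force: [-2.8, -1.4, 5.9]
opening: 0.0006
grip_force: 3.2
time: 11.1
tool_pos: [0.591, 0.1498, 0.0901]
tool_rot: [3.142, 0.001, -3.119]
contact_force: [-4.1, -1.8, 12.6]
opening: 0.0003
grip_force: 6.0
```

The button hit its hard stop: 12.6 N, with the TCP no longer sinking at 0.090 m. I'll lift, back away and do the final check.

```bash
python3 -m handwheel '[0,0,10,0,0, 0,0,40,0,0, 0,0,45,0,0, 0,0,45,0,0, -45,-20,0,0,0, -45,-20,0,0,0, -45,-20,0,0,0, -45,-20,0,0,0]'; python3 -m handwheel '[-10,-45,0,0,0, 0,-45,0,0,0, 0,-45,0,0,0, 0,0,0,0,0, 0,0,0,0,0]'; python3 - <<'E'
from cell import robot, eyes
from h import *
p,d=eyes.read_camera("top"); np.savez("top4.npz",p=p,d=d,**eyes.calibration("top"))
H=cloud(load("top4"))[...,2]; print("btn",np.median(H[180:187,186:193]),"rocker far",np.median(H[191:199,122:134]))
cv2.imwrite("pics/end.png",p)
E
```

```text
time: 11.9
tool_pos: [0.4092, 0.0694, 0.2286]
tool_rot: [3.141, 0.001, -3.119]
contact_force: [0.7, -0.5, 0.4]
opening: 0.0003
grip_force: 0.0
time: 12.4
tool_pos: [0.4009, -0.0659, 0.2287]
tool_rot: [3.141, 0.0, -3.123]
contact_force: [0.1, 0.4, -0.2]
opening: 0.0007
grip_force: 0.0
btn 0.08182272750044095 rocker far 0.06575198454665582
```

View pics/end.png

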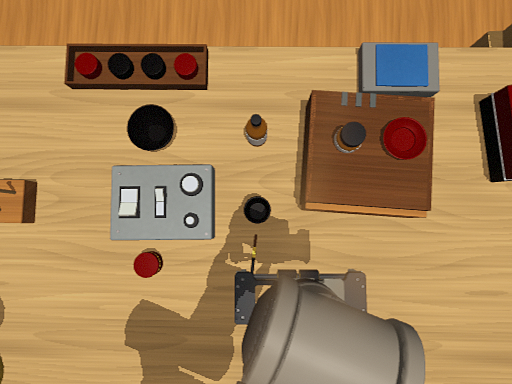

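The final picture shows the drawer home (its front at row ~210), the wide rocker on (129,202) and the large button back up at 82 mm (191,184). The bystanders in view haven't moved, and the arm is clear.

```bash
python3 -c "
from cell import robot
print(robot.hand_in())"
```

```text
the job is handed in; nothing more can be done
None
```

The job is handed in: the drawer was pushed home, the wide rocker tipped fully on, and the large button pressed to its stop and released, in that order, with nothing else seen to move, in about 12.5 s.

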